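# Projector lens from the drawer into the V-block, held down for a focus check

## Task

Pull the top drawer of the small maple drawer unit open, take the projector lens out of it and seat it in the V-block of the lens bench, its wide front end towards the focusing screen and its plain barrel centred over the V. Finish while holding it there: keep a hand on the lens and keep it pressed down gently but firmly, with a steady push of about 10 N, so that it bears evenly on both V faces while the focus is read; do not let go at the end, and leave the stapler, tape dispenser, lens cap and note block where they are.

Things in the scene. Friction and masses are not known exactly. Their poses are not given: they have to be found in the camera images.
- top_drawer (a joint): top drawer of a maple two-drawer unit (220 mm wide, 270 deep, 166 high, fixed on the counter): 0 = shut, up to 0.180 m at its stop; slides out along -x of top_drawer_handle at a pull of 2 to 4 N and stays where it is left; starts shut. Its inner floor is 42 mm below the handle's middle, its side walls 4 mm below
- top_drawer_handle (a point): middle of the top drawer's steel bar handle, moving with it. x points into the unit, z up. The bar is level, 10 mm thick, 110 mm long along y, on legs 42 mm either side of this point; its axis is 40 mm in front of the drawer front's outer face (35 mm free behind the bar) and 30 mm below the unit's top. The front is 16 mm thick, its top edge 26 mm above this point
- lens: projector lens, 0.22 to 0.39 kg, 122 mm long. Black plain barrel 46 mm diameter, 92 long, thin orange line round its middle; at the front (+y) a bell 54 diameter, 16 long, with a bright ring; at the rear a silver neck 38 diameter, 14 long. Origin: on the optical axis, mid-barrel; y = optical axis towards the front, may be rolled about y. Starts in the top drawer
- lens_front (a point): centre of the lens's front face, 62 mm from lens along its +y. In the drawer the lens lies level across it, front to +y of top_drawer_handle, axis 125 mm behind the bar and 12 mm lower, 30 mm above the drawer floor, in a cradle of two foam bars 10 mm high, 60 long along y, outer edges 20 mm either side of the lens axis
- v_seat (a point): where lens lies when seated: mid V-block, 76 mm above the counter. y runs along the V and rail towards the focusing screen, z up. Bench fixed; rail 56 mm wide, 390 long. The illuminator (50 mm wide, top 25 mm above this point) begins 115 mm along -y, the screen (94 mm wide, top 46 mm above this point) 152 mm along +y
- v_face_near: the V's -x side: two steel seat faces at 45 degrees facing up and +x of v_seat, one on each of the block's two webs; the webs are 13 mm long, 22 to 35 mm along +y and -y from v_seat, their tops 10 mm below it and 64 mm wide. Between them is a 44 mm slot, its floor 36 mm below v_seat: room for fingers on mid-barrel. Origin: on the counter under v_seat
- v_face_far: the V's +x side: the other two seat faces, facing up and -x of v_seat, making a 90 degree V open upward; rigid ground steel, polished and slippery (friction about 0.2), fixed. Same origin. Of a downward load on the lens each side takes about 0.7; a sideways push loads one side and frees the other
- stapler: black desk stapler, 38 x 135 x 53 mm (x, y, z), loose, on the counter on the robot's side of the bench; origin under its centre
- tape_dispenser: black desk tape dispenser with a cream roll, 55 x 130 x 82 mm, loose, behind the bench; origin under its centre
- lens_cap: black round lens cap, 62 mm diameter, 10 mm thick, loose, on the counter behind the bench; origin under its centre
- note_block: yellow block of notes, 76 x 76 x 26 mm, loose, on top of the drawer unit; origin under its centre

How it is judged:
On the way, in this order (a step that is already met when the one before it is completed fails the run):
1. the top drawer is pulled open by 110 mm or more (value of joint top_drawer above 0.11 m), for 0.2 s.
2. the lens is held by the fingers, lifted out of the drawer (contact force between lens and the fingers above 1 N and height (world z) of lens above 0.18 m), for 0.1 s.
At the end, for the whole second after the job is handed in: The lens lies in the V: axis within 3 mm and 0.06 rad of the seat axis, front to the screen, mid-barrel within 10 mm of the V's middle; the fingers hold or press it (over 2 N) so that each V face carries 3.5 to 25 N (a 10 N push gives about 9), at rest through the last second (x of lens in the frame of v_seat between -0.003 and 0.003 m and z of lens in the frame of v_seat between -0.003 and 0.003 m and y of lens in the frame of v_seat between -0.01 and 0.01 m and y of lens_front in the frame of v_seat above 0.04 m and angle between the y axis of lens and the y axis of v_seat, either way round below 0.06 rad and contact force between lens and v_face_near between 3.5 and 25 N and contact force between lens and v_face_far between 3.5 and 25 N and contact force between lens and the fingers above 2 N and linear speed of lens below 0.02 m/s); the arm keeps its last pose, push and grip.
It fails at once if the stapler is shifted by more than 30 mm (distance of stapler from where it was at the start of the episode above 0.03 m).
It fails at once if the tape dispenser is shifted by more than 30 mm (distance of tape_dispenser from where it was at the start of the episode above 0.03 m).
It fails at once if the lens cap is shifted by more than 30 mm (distance of lens_cap from where it was at the start of the episode above 0.03 m).
It fails at once if the note block is shifted by more than 30 mm (distance of note_block from where it was at the start of the episode above 0.03 m).
It fails at once if the lens is forced into the V with more than 50 N on a face (contact force between lens and v_face_near above 50 N or contact force between lens and v_face_far above 50 N).
It also fails if it takes over 56 s, if anything falls off the work surface, if the arm or the gripper's body presses on something with over 40 N, if the wrist force passes 120 N, or if a joint passes its speed limit or range.

## Robot

A 6-joint arm with a two-finger parallel gripper is mounted at the origin on the work surface. World frame = base frame: x ahead of the robot, y to its left, z up, the work surface at z = 0. Lengths are in m, angles in rad, forces in N, time in s.
With the tool pointing down it reaches from about 0.375 to 0.9 m from the base axis. Payload 3.1 kg.
Tool frame: the origin (TCP) lies on the centre line of the jaws, within the pads' length; the fingertips stand 22 mm ahead of it and the grasp point (between the pads) lies 3 mm ahead of it; z points along the fingers, x is the direction in which the jaws open and shut, and the axes are right-handed (so a half turn about z gives the same grasp; the last joint's range is limited). The gripper opens to 87 mm and grips with 3 to 60 N. Pads are 19 mm wide; open, the fingers measure 117 mm over their backs; the gripper's body (75 mm by 190 mm) begins 51 mm behind the grasp point.
Start: joints at [-1.415, 0.527, 1.433, -0, 1.181, -0.178], TCP at [0.205, -0.59, 0.245] pointing down, gripper open.
Joint ranges: [-3.08, 3.08], [-0.75, 2.2], [0.22, 2.44], [-1.43, 4.57], [0, 2.65], [-2.85, 2.85]. Speed limits (rad/s): [2.79, 2.79, 3.14, 3.14, 3.14, 3.14].

## Interface

Orientations are given as a unit quaternion [x, y, z, w].
In Python, from rig import robot, camera, order gives the robot as it stands.
- The arm moves only by the shell command python3 -m pendant 'ROWS' [OPENING] [FORCE]. ROWS is JSON, a list of rows, each a list of 2 entries, a list of its own where there are three numbers: the shift along the tool's x, y, z in mm, then the turn about the tool's z in degrees. A call has 1 to 8 rows; each row shifts and turns the commanded pose from where the row before left it, along the tool's axes as they then stand; what a row does not reach is not made up. A row lasts 1/8 s, in which the tool goes at most 62.5 mm and 10.7 degrees, less where a joint would pass 70% of its speed; a pose out of reach is approached as far as the arm can. A call with a gripper value outside its range is refused whole. OPENING is the finger opening in mm, from 0 to 87, set as the call begins (- or left out, the last holds). The fingers move at their own pace and stop on an object; FORCE is the grip in N (left out, the last holds). Time passes only in rows, so rows that do not move let the fingers close. It gives the time, the measured TCP pose, the force and the opening at its end, in the units of the state.
- robot.get_obs(): the state, without advancing time (a new reading comes with each control period).
- camera(name): name is "scene" or "top" or "wrist"; returns a dict with "pixels" (400x640x3 uint8, blue, green, red), "mtx" (3x3 intrinsics, pixels), "k1" (the pictures are not rectified: a ray, as slopes to the right and down, at radius r is drawn at 1 + k1 r^2 times it, then the intrinsics apply), "R" (3x3) and "t" (3): a world point X has camera coordinates R X + t. Camera axes: x right, y down, z forward; pixel columns grow to the right and rows downward; lengths in m; the calibration is good to about 2 mm. A picture is of the moment at which its call begins. There is no depth.
- order.hand_in(): hands the job in, once; it reports no verdict.
The state is a dict: "time": time; "q": joint angles; "joint_velocities": joint speeds; "joint_torque": joint torques, N m; "position": TCP position; "tool_rot": TCP orientation; "ft_force": force on the tool from outside, world axes, zero at the start; "moment": the same for the moment, N m; "grip_width": finger opening in m.
Only numpy, scipy, OpenCV 4.12 (cv2) and the standard library are available. Lean on these libraries where they do the work, as an engineer would, in place of code of your own. Each camera call takes 0.05 s, during which the arm holds its last target. There are 200 camera calls.

## Working session

There is one attempt and no reset: what is moved stays moved. The work goes in short steps, Python scripts to look and compute and a shell command to move; the robot and the scene stay as the last step left them, time stands still between calls to the robot, and variables do not carry over. Pictures are saved under pics/ and viewed, about 8 in all and at most 12, crops included, and the job is handed in when it is done.

```bash
mkdir -p pics
cat > h.py <<'E'
import numpy as np, cv2
from rig import robot, camera, order
def snap(n,f):
    c=camera(n); cv2.imwrite('pics/'+f,c['pixels']); np.savez('pics/'+f+'.npz',**{k:c[k] for k in('mtx','k1','R','t')}); return c
def load(f): return np.load('pics/'+f+'.npz')
def ray(c,u,v):
    K=np.array(c['mtx']);k1=float(c['k1'])
    d=np.array([(u-K[0,2])/K[0,0],(v-K[1,2])/K[1,1]]);s=d.copy()
    for _ in range(20): s=d/(1+k1*(s@s))
    R=np.array(c['R']);t=np.array(c['t']).ravel()
    return -R.T@t, R.T@np.array([s[0],s[1],1])
def onz(c,u,v,z):
    o,d=ray(c,u,v); return o+d*(z-o[2])/d[2]
def proj(c,X):
    K=np.array(c['mtx']);p=np.array(c['R'])@np.array(X)+np.array(c['t']).ravel()
    s=p[:2]/p[2];s=s*(1+float(c['k1'])*(s@s));return K[:2,:2]@s+K[:2,2]
E
python3 - <<'E'
from h import *
for n in('scene','top'):
    c=snap(n,n+'0.png');o,d=ray(c,320,200);print(n,o.round(3),d.round(3),c['mtx'][0,0])
s=robot.get_obs();print(s)
E
```

```text
scene [1.191 0.278 1.   ] [-0.545 -0.244 -0.802] 447.9988752798013
top [ 0.414 -0.01   1.076] [ 0.155 -0.003 -0.988] 456.3133325637571
{'time': 0.1, 'q': array([-1.41552698e+00,  5.28373349e-01,  1.43380361e+00,  1.31293765e-06,
        1.18138880e+00, -1.78468143e-01]), 'joint_velocities': array([ 0.0001194 , -0.00155224, -0.00286168, -0.00045917,  0.00134727,
       -0.00013188]), 'joint_torque': array([-3.18417888e-04, -4.40984809e+01, -1.77150697e+01,  6.35123346e-02,
        5.33927337e-02, -4.04008006e-05]), 'position': array([ 0.20468341, -0.58986707,  0.24365999]), 'tool_rot': array([ 8.14731494e-01, -5.79837580e-01, -6.89025203e-04, -7.06066748e-04]), 'ft_force': array([ 0.06374224, -0.14488853, -0.87687173]), 'moment': array([-0.00596689,  0.01617705, -0.00555758]), 'grip_width': 0.08730018088742829}
```

View pics/scene0.png

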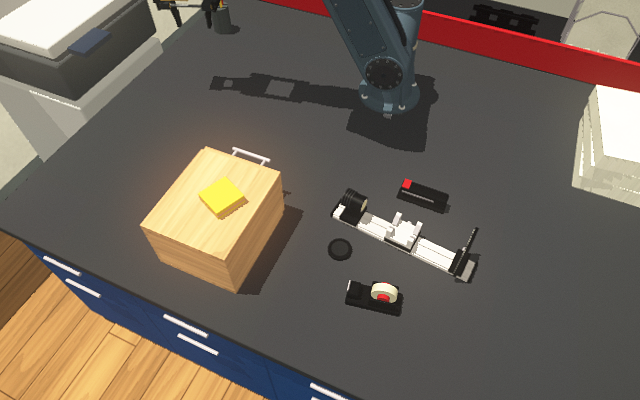

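View pics/top0.png

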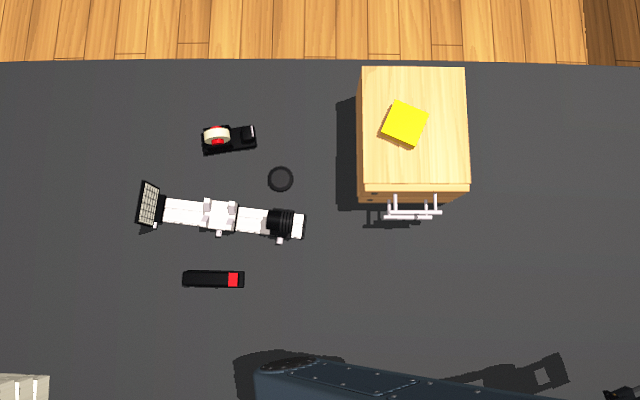

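The top view has +x up and +y to the left. The drawer unit is at columns 360-470 with its handle near (412,210). The V-block is near (220,213), the screen at left (148,203) and the stapler at (213,279). I'll enlarge the handle and the bench.

Run:
```python
from h import *
im=cv2.imread('pics/top0.png')
a=cv2.resize(im[175:235,350:480],None,fx=6,fy=6,interpolation=cv2.INTER_CUBIC)[:,:780]
b=cv2.resize(im[170:250,130:310],None,fx=4.3,fy=4.3,interpolation=cv2.INTER_CUBIC)[:,:780]
b=b[:240+100]
a=a[:360]
o=np.zeros((600,780,3),np.uint8);o[:255]=0
a=cv2.resize(a,(560,258));o[:258,:560]=a;o[260:260+340,:b.shape[1]]=b[:340]
cv2.imwrite('pics/c1.png',o);print(a.shape,b.shape)
```

```text
(258, 560, 3) (340, 774, 3)
```

View pics/c1.png

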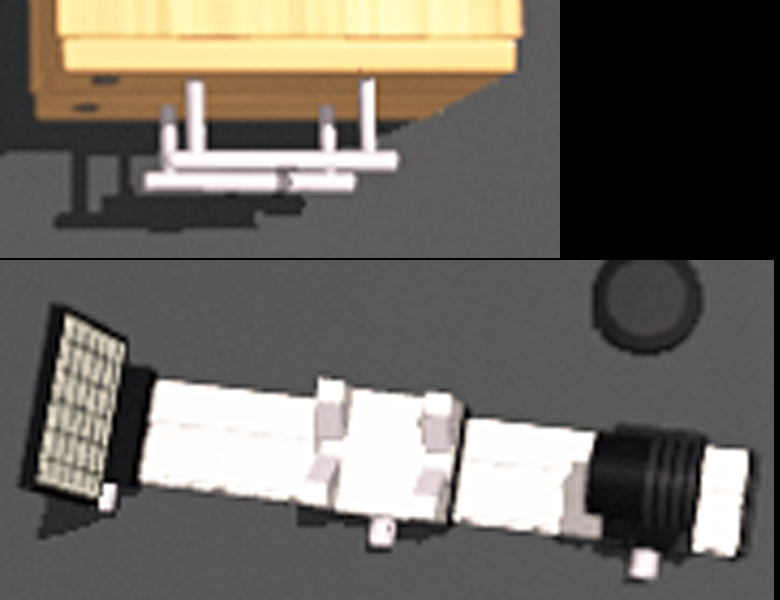

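Run:
```python
from h import *
c=load('top0.png')
f=lambda x,y:(350+x/4.308,175+y/4.3)
for p in((165,160),(398,160)): print('bar',onz(c,*f(*p),.136).round(4))
for p in((65,38),(518,38)): print('unit front top',onz(c,*f(*p),.166).round(4))
g=lambda x,y:(130+x/4.3,170+(y-260)/4.3)
# guess corners of web tops z=.066
for p in((326,442),(434,457)): print('web',onz(c,*g(*p),.064).round(4))
for p in((55,305),(25,488)): print('screen top',onz(c,*g(*p),.122).round(4))
for p in((705,440),(750,450),(695,550),(738,556)): print('illum',onz(c,*g(*p),.04).round(4))
from scipy.spatial.transform import Rotation as R
s=robot.get_obs();print(R.from_quat(s['tool_rot']).as_matrix().round(3))
```

```text
bar [ 0.5375 -0.1552  0.136 ]
bar [ 0.5384 -0.2687  0.136 ]
unit front top [ 0.5913 -0.1042  0.166 ]
unit front top [ 0.5934 -0.3202  0.166 ]
web [0.5432 0.2429 0.064 ]
web [0.5359 0.186  0.064 ]
screen top [0.6036 0.3687 0.122 ]
screen top [0.5115 0.3776 0.122 ]
illum [0.5492 0.0462 0.04  ]
illum [0.544  0.0222 0.04  ]
illum [0.4905 0.0506 0.04  ]
illum [0.4876 0.0278 0.04  ]
[[ 0.328 -0.945 -0.   ]
 [-0.945 -0.328  0.002]
 [-0.002 -0.    -1.   ]]
```

```bash
python3 -m pendant '[[[0,0,0],-10.2],[[0,0,0],-10.2],[[0,0,0],-10.2],[[0,0,0],-10.2],[[0,0,0],-10.2],[[0,0,0],-10.2],[[0,0,0],-10.2]]' 36 && python3 -m pendant '[[[38,-43,0],0],[[38,-43,0],0],[[38,-43,0],0],[[38,-43,0],0],[[38,-43,0],0],[[38,-43,0],0],[[30,-43,0],0],[[0,0,0],0]]'
python3 - <<'E'
from h import *
snap('wrist','w0.png')
s=robot.get_obs()
from scipy.spatial.transform import Rotation as R
print(R.from_quat(s['tool_rot']).as_matrix().round(4))
E
```

```text
time: 0.98
position: [0.2047, -0.59, 0.244]
tool_rot: [1.0, 0.008, -0.0, -0.001]
ft_force: [1.0, 0.1, 0.8]
grip_width: 0.0368
time: 1.98
position: [0.4612, -0.2836, 0.2441]
tool_rot: [1.0, 0.007, -0.0, -0.001]
ft_force: [-0.9, -0.7, -0.1]
grip_width: 0.036
[[ 9.999e-01  1.300e-02 -9.000e-04]
 [ 1.300e-02 -9.999e-01  3.000e-04]
 [-9.000e-04 -3.000e-04 -1.000e+00]]
```

View pics/w0.png

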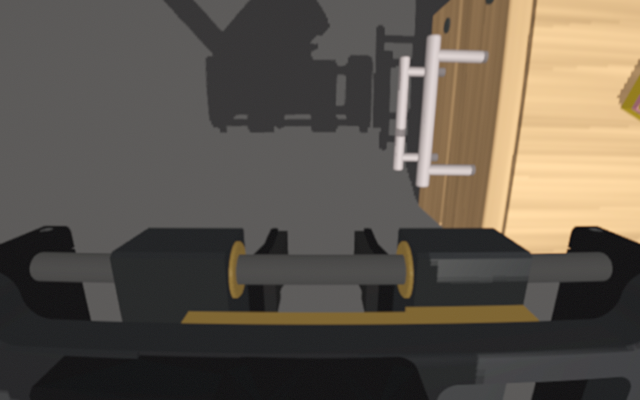

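Run:
```python
from h import *
c=load('w0.png')
a=onz(c,433.5,36,.137);b=onz(c,422.5,186,.137);print(a,b,(a+b)/2,np.degrees(np.arctan2(-(a-b)[0],(a-b)[1])))
for p in((535,5),(502,235)): print(onz(c,*p,.166))
c=load('top0.png');print(proj(c,a),proj(c,b))
```

```text
[ 0.54092574 -0.15581596  0.137     ] [ 0.54239797 -0.26644806  0.137     ] [ 0.54166186 -0.21113201  0.137     ] 0.7624146218179827
[ 0.59600864 -0.14120196  0.166     ]
[ 0.59635815 -0.2964809   0.166     ]
[388.62167073 210.53150692] [441.36597526 210.24212817]
```

```bash
python3 -m pendant '[[[40,-36,0],0],[[39,-36,0],0],[[0,0,0],0],[[0,0,40],0],[[0,0,35],0],[[0,0,25],0],[[0,0,0],0]]' 36 && python3 -m pendant '[[[0,0,0],0],[[0,0,0],0],[[0,0,0],0],[[0,0,0],0]]' 0 30
```

```text
time: 2.9
position: [0.5359, -0.2154, 0.1425]
tool_rot: [1.0, 0.003, -0.002, -0.001]
ft_force: [-0.1, -0.3, 0.3]
grip_width: 0.036
time: 3.4
position: [0.5394, -0.2149, 0.1457]
tool_rot: [1.0, 0.005, 0.001, 0.001]
ft_force: [1.4, -0.7, 3.7]
grip_width: 0.0091
```

Gripped the bar (9 mm). Now pull it open.

```bash
python3 -m pendant '[[[-10,0,0],0],[[-25,0,0],0],[[-25,0,0],0],[[-25,0,0],0],[[-25,0,0],0],[[-25,0,0],0],[[-25,0,0],0],[[-10,0,0],0]]' && python3 -m pendant '[[[0,0,0],0],[[0,0,0],0],[[0,0,0],0]]'  && python3 -m pendant '[[[0,0,0],0],[[0,0,0],0],[[0,0,0],0]]' 36 && python3 -m pendant '[[[0,0,-40],0],[[0,0,-40],0],[[0,0,-40],0],[[0,0,-36],0],[[0,0,0],0],[[0,0,0],0]]' 87
python3 - <<'E'
from h import *
snap('wrist','w1.png');snap('top','t1.png')
im=cv2.imread('pics/w1.png');im2=cv2.imread('pics/t1.png')
cv2.imwrite('pics/c2.png',np.vstack([im[:300],cv2.resize(im2[150:300,250:550],(640,320))[:300]]))
E
```

```text
time: 4.4
position: [0.3674, -0.2162, 0.1456]
tool_rot: [1.0, 0.004, 0.001, 0.001]
ft_force: [2.4, 0.7, 8.0]
grip_width: 0.009
time: 4.78
position: [0.3676, -0.2161, 0.1456]
tool_rot: [1.0, 0.005, -0.0, 0.001]
ft_force: [-1.4, 0.2, 9.6]
grip_width: 0.0086
time: 5.15
position: [0.3678, -0.2156, 0.1443]
tool_rot: [1.0, 0.005, -0.0, -0.0]
ft_force: [-0.4, -0.1, 0.8]
grip_width: 0.0308
time: 5.9
position: [0.3677, -0.2153, 0.2996]
tool_rot: [1.0, 0.005, -0.001, -0.001]
ft_force: [0.5, 0.1, -0.1]
grip_width: 0.0844
```

View pics/c2.png

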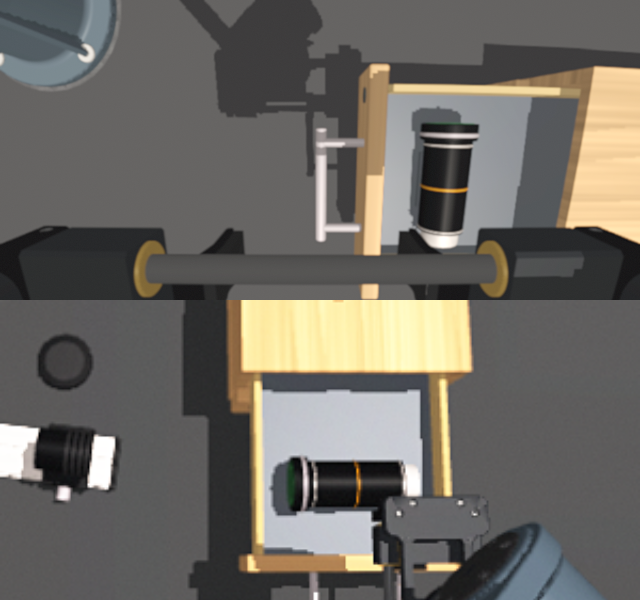

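The drawer is open and the lens is in it, with its bell towards +y. The orange mid-line is at about (421-467,190) in the wrist view.

Run:
```python
from h import *
c=load('w1.png')
print('camera',ray(c,0,0)[0])
print('line mid z.147',onz(c,444,190,.147),' edges z.124',onz(c,421,189,.126),onz(c,467,191,.126))
print('bell mid z .145',onz(c,449,128,.147), 'neck',onz(c,438,242,.13))
print('handle',onz(c,321,129,.137),onz(c,320.5,240,.137))
d=load('t1.png');print('top line',onz(d,250+358*300/640,150+182.*300/640,.147), onz(d,250+300*300/640,150+183*300/640,.147))
from scipy.spatial.transform import Rotation as R
print(R.from_quat(robot.get_obs()['tool_rot']).as_matrix().round(3))
```

```text
camera [ 0.36760034 -0.14671287  0.44028936]
line mid z.147 [ 0.48477847 -0.2117713   0.147     ]  edges z.124 [ 0.46943595 -0.21565686  0.126     ] [ 0.51715685 -0.21720082  0.126     ]
bell mid z .145 [ 0.48350673 -0.1542037   0.147     ] neck [ 0.49130216 -0.27137328  0.13      ]
handle [ 0.36757832 -0.15711079  0.137     ] [ 0.36815869 -0.26727962  0.137     ]
top line [ 0.48891544 -0.21349214  0.147     ] [ 0.48760212 -0.1576411   0.147     ]
[[ 1.     0.009 -0.003]
 [ 0.009 -1.     0.003]
 [-0.003 -0.003 -1.   ]]
```

```bash
python3 -m pendant '[[[42,0,0],0],[[42,-2,0],0],[[41,-2,0],0],[[0,0,0],0],[[0,0,50],0],[[0,0,40],0],[[0,0,20],0],[[0,0,0],0]]' 70 && python3 -m pendant '[[[0,0,20],0],[[0,0,20],0],[[0,0,14],0],[[0,0,8],0],[[0,0,0],0],[[0,0,0],0]]'
```

```text
time: 7.0
position: [0.4908, -0.2097, 0.1881]
tool_rot: [1.0, 0.004, -0.003, -0.002]
ft_force: [-0.2, -0.0, -0.3]
grip_width: 0.0703
time: 7.75
position: [0.4937, -0.2111, 0.1291]
tool_rot: [1.0, 0.005, 0.0, 0.0]
ft_force: [0.1, -0.4, -0.1]
grip_width: 0.07
```

```bash
python3 -m pendant '[[[0,0,0],0],[[0,0,0],0],[[0,0,0],0],[[0,0,0],0],[[0,0,0],0]]' 0 35 && python3 -m pendant '[[[0,0,-10],0],[[0,0,-30],0],[[0,0,-40],0],[[0,0,-40],0],[[0,0,-30],0],[[0,0,0],0],[[0,0,0],0],[[0,0,0],0]]'
python3 - <<'E'
from h import *
snap('wrist','w2.png');snap('scene','s2.png')
im=cv2.imread('pics/w2.png');im2=cv2.imread('pics/s2.png')
cv2.imwrite('pics/c3.png',np.vstack([im[:300],cv2.resize(im2[50:200,150:450],(640,320))[:300]]))
E
```

```text
time: 8.38
position: [0.4932, -0.2108, 0.1286]
tool_rot: [1.0, 0.005, -0.0, -0.0]
ft_force: [-1.5, 0.3, 0.9]
grip_width: 0.045
time: 9.38
position: [0.4924, -0.2102, 0.2767]
tool_rot: [1.0, 0.005, -0.002, -0.001]
ft_force: [0.1, -0.5, -2.6]
grip_width: 0.0451
```

View pics/c3.png

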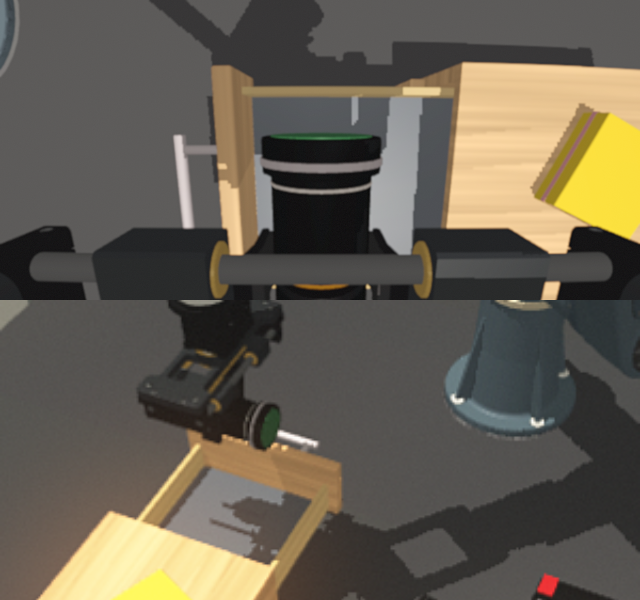

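The lens is held and lifted. Next I move to about 100 mm short of the seat so the wrist camera looks at the V-block past the lens.

```bash
python3 -m pendant '[[[4,-20,0],0],[[5,-50,0],0],[[6,-52,0],0],[[6,-52,0],0],[[6,-52,0],0],[[6,-52,0],0],[[5,-49,0],0],[[0,0,0],7.8]]' && python3 -m pendant '[[[0,0,0],0],[[0,0,0],0],[[0,0,0],0]]'
python3 - <<'E'
from h import *
snap('wrist','w3.png')
s=robot.get_obs();print(s['position'],s['tool_rot'],s['ft_force'],s['moment'])
im=cv2.imread('pics/w3.png')
cv2.imwrite('pics/c4.png',cv2.resize(im[:290,100:540],None,fx=1.8,fy=1.8,interpolation=cv2.INTER_CUBIC))
E
```

```text
time: 10.48
position: [0.5273, 0.1213, 0.2782]
tool_rot: [0.998, -0.062, -0.001, -0.001]
ft_force: [-0.4, -0.3, -3.8]
grip_width: 0.0451
time: 10.85
position: [0.5282, 0.1161, 0.2785]
tool_rot: [0.998, -0.063, -0.0, -0.0]
ft_force: [-0.2, 0.2, -2.4]
grip_width: 0.0452
[0.52830897 0.11599584 0.27853385] [ 9.97972599e-01 -6.36449941e-02 -7.23851440e-05 -4.07911225e-05] [ 0.56980016  0.83006067 -2.29544821] [-0.02226531 -0.0813559   0.00429583]
```

View pics/c4.png

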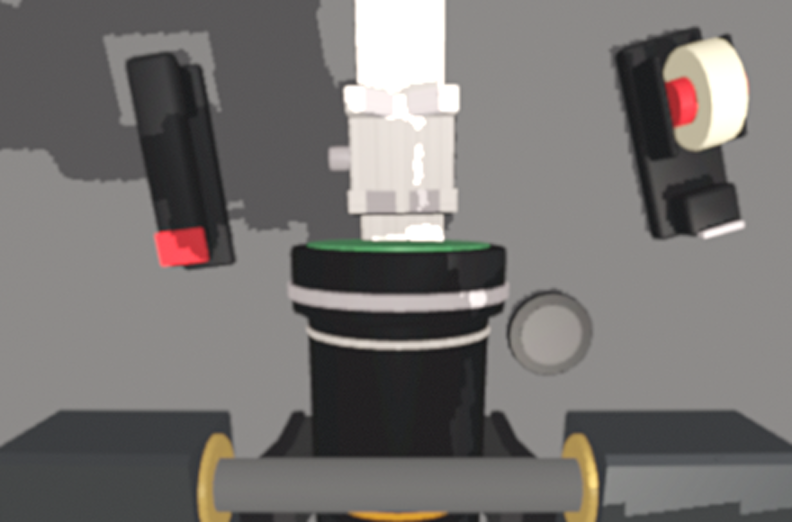

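Run:
```python
from h import *
from scipy.spatial.transform import Rotation as R
c=load('w3.png');g=lambda x,y:(100+x/1.8,y/1.8)
a=onz(c,*g(402.5,98.5),.066);b=onz(c,*g(402.5,201),.066);m=(a+b)/2
for p,q in(((345,98),(460,98)),((347,201),(458,201))): 
    e=onz(c,*g(*p),.066);f=onz(c,*g(*q),.066);print('width',np.linalg.norm(e-f))
print(a,b,m,'yaw',np.degrees(np.arctan2(-(a-b)[0],(a-b)[1])))
r=[(onz(c,*g(357,5),.03)+onz(c,*g(444,5),.03))/2];print('rail',r)
M=R.from_rotvec([0,0,0]).as_matrix()
M=R.from_quat([.9979726,-.063645,0,0]).as_matrix()
tcp=np.array([.5283,.116,.2785]);print('tool yaw',np.degrees(np.arctan2(M[1,0],M[0,0])))
print('offset tool mm',(M.T@(m-tcp)*1e3).round(1))
# lens level check: predicted image of front-face top edge, ring on bell vs observed (398,243)
ax=-M[:,1]
for dz in(0,3,-3):
    for l in (62,): p=proj(c,tcp+ax*l/1e3+np.array([0,0,-.003+.027+dz/1e3]));print(dz,(p-[100,0])*1.8)
    p=proj(c,tcp+np.array([0,0,-.003+.023+dz/1e3]));print('mid',(p-[100,0])*1.8)
d=load('top0.png');print('seen in top0 crop',(proj(d,m)-[130,170])*4.3+[0,260])
```

```text
width 0.06594557890306048
width 0.06600909345904989
[0.54823194 0.24625644 0.066     ] [0.54110774 0.18945352 0.066     ] [0.54466984 0.21785498 0.066     ] yaw -7.148695760700041
rail [array([0.55492184, 0.30679392, 0.03      ])]
tool yaw -7.298112514412818
offset tool mm [   3.3 -103.1  212.5]
0 [395.9336493  246.03886586]
mid [395.94673363 514.69429353]
3 [395.89924156 246.9605574 ]
mid [395.91817813 521.36542636]
-3 [395.96635411 245.1628291 ]
mid [395.97411263 508.29948127]
seen in top0 crop [372.95853371 439.21055041]
```

```bash
python3 -m pendant '[[[1,-30,0],0],[[1,-42,0],0],[[0,-30,0],0],[[0,0,20],0],[[0,0,40],0],[[0,0,45],0],[[0,0,40],0],[[0,0,25],0]]' && python3 -m pendant '[[[0,0,5],0],[[0,0,0],0],[[0,0,0],0],[[0,0,0],0]]'
python3 - <<'E'
from h import *
snap('wrist','w4.png');snap('top','t4.png');snap('scene','s4.png')
s=robot.get_obs();print(s['position'],s['tool_rot'],s['ft_force'],s['moment'])
a=cv2.imread('pics/w4.png')[:290];b=cv2.imread('pics/t4.png')[140:260,110:330];c=cv2.imread('pics/s4.png')[150:300,310:500]
cv2.imwrite('pics/c5.png',np.vstack([a,np.hstack([cv2.resize(b,(330,300)),cv2.resize(c,(310,300))])]))
E
```

```text
time: 11.9
position: [0.5426, 0.2167, 0.1065]
tool_rot: [0.998, -0.064, -0.001, 0.0]
ft_force: [0.3, 1.0, -2.1]
grip_width: 0.0449
time: 12.4
position: [0.544, 0.2176, 0.1048]
tool_rot: [0.998, -0.063, 0.001, -0.0]
ft_force: [-0.7, -1.5, -2.6]
grip_width: 0.0452
[0.54351071 0.21755687 0.10423415] [ 9.97990725e-01 -6.33573015e-02  5.85140339e-04 -1.48801570e-04] [ 0.04218603  0.02834961 -2.58239116] [ 0.00406568 -0.08256176  0.04257858]
```

View pics/c5.png

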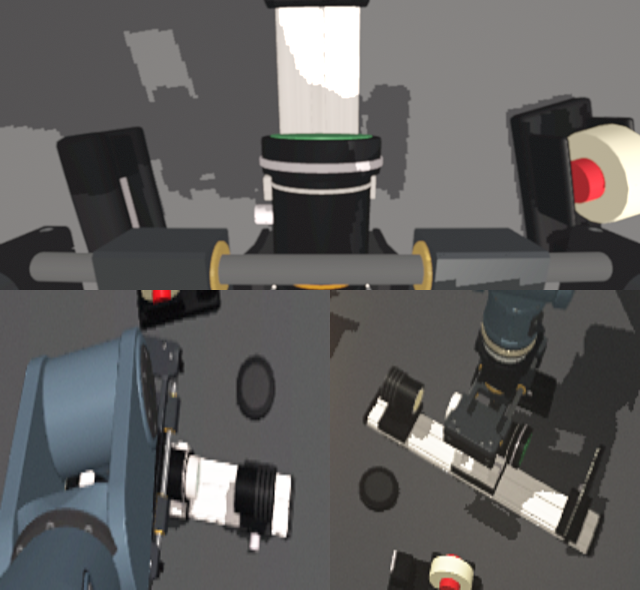

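```bash
cat > avg.py <<'E'
from h import *
from scipy.spatial.transform import Rotation as R
L=[]
for _ in range(6):
    camera('wrist');s=robot.get_obs();M=R.from_quat(s['tool_rot']).as_matrix();L.append(np.r_[s['position']*1e3,M.T@s['ft_force'],M.T@s['moment']])
print('pos mm',np.mean(L,0)[:3].round(1),'force tool',np.mean(L,0)[3:6].round(2),'sd',np.std(L,0)[3:6].round(2),'mom',np.mean(L,0)[6:].round(3),'t',s['time'])
E
python3 avg.py; python3 -m pendant '[[[-1,0,10],0],[[0,0,6],0],[[0,0,3],0],[[0,0,0],0]]'; python3 avg.py
python3 -m pendant '[[[0,0,2],0],[[0,0,0],0],[[0,0,0],0]]'; python3 avg.py
```

```text
pos mm [543.3 217.5 103.8] force tool [ 0.12 -0.11  2.1 ] sd [0.61 0.63 0.39] mom [-0.029  0.093 -0.028] t 12.85
time: 13.35
position: [0.542, 0.2175, 0.084]
tool_rot: [0.998, -0.063, -0.0, 0.0]
ft_force: [-0.3, -0.4, -3.3]
grip_width: 0.0449
pos mm [542.4 217.6  84.7] force tool [-0.03 -0.21  2.88] sd [0.28 0.42 0.47] mom [ 0.005  0.078 -0.009] t 13.65
time: 14.02
position: [0.5424, 0.2176, 0.0826]
tool_rot: [0.998, -0.063, 0.0, -0.0]
ft_force: [0.3, -0.2, -3.3]
grip_width: 0.0452
pos mm [542.4 217.6  82.6] force tool [0.09 0.04 2.61] sd [0.41 0.28 0.47] mom [-0.022  0.15  -0.007] t 14.325
```

```bash
for i in 1; do python3 -m pendant '[[[0,0,1],0],[[0,0,0],0],[[0,0,0],0]]' | grep ft; python3 avg.py; python3 -m pendant '[[[0,0,1],0],[[0,0,0],0],[[0,0,0],0]]'|grep ft; python3 avg.py; done
```

```text
ft_force: [1.1, -0.1, -0.8]
pos mm [542.9 217.6  81.8] force tool [ 2.24 -0.17  0.67] sd [0.42 0.42 0.14] mom [-0.072  0.461 -0.057] t 15.0
ft_force: [3.9, -0.3, 4.5]
pos mm [543.3 217.7  81.2] force tool [ 3.79  0.15 -5.27] sd [0.61 0.36 0.41] mom [-0.135  0.705 -0.127] t 15.675
```

```bash
python3 -m pendant '[[[1,0,0],0],[[0,0,0],0],[[0,0,0],0]]' | grep ft; python3 avg.py; python3 -m pendant '[[[0.5,0,0.3],0],[[0,0,0],0],[[0,0,0],0]]'|grep ft; python3 avg.py
```

```text
ft_force: [2.5, -0.2, 7.0]
pos mm [543.3 217.6  81.1] force tool [ 2.29 -0.26 -6.55] sd [0.6  0.67 0.58] mom [-0.085  0.465 -0.141] t 16.35
ft_force: [0.7, 0.4, 7.5]
pos mm [543.4 217.6  81. ] force tool [ 1.44 -0.22 -8.33] sd [0.44 0.55 0.5 ] mom [-0.113  0.26  -0.186] t 17.025
```

```bash
python3 -m pendant '[[[0.7,0,0],-0.5],[[0,0,0],0],[[0,0,0],0]]' | grep ft; python3 avg.py; python3 -m pendant '[[[0.2,0,0.1],-0.3],[[0,0,0],0],[[0,0,0],0]]'|grep rot; python3 avg.py
```

```text
ft_force: [1.9, -0.6, 7.9]
pos mm [543.6 217.4  80.8] force tool [ 1.43  0.12 -7.4 ] sd [0.63 0.55 0.33] mom [-0.05   0.225 -0.168] t 17.7
tool_rot: [0.998, -0.057, -0.001, 0.0]
pos mm [543.7 217.4  80.7] force tool [ 0.74  0.52 -8.27] sd [0.5  0.24 0.57] mom [-0.068  0.212 -0.101] t 18.375
```

```bash
python3 -m pendant '[[[0.4,0,0.2],-0.3],[[0,0,0],0],[[0,0,0],0],[[0,0,0],0],[[0,0,0],0]]'; python3 avg.py
python3 - <<'E'
from h import *
snap('wrist','w5.png');c=snap('top','t5.png');snap('scene','s5.png')
a=cv2.imread('pics/w5.png')[:290];b=cv2.imread('pics/t5.png')[140:260,110:330];d=cv2.imread('pics/s5.png')[150:300,310:500]
cv2.imwrite('pics/c6.png',np.vstack([a,np.hstack([cv2.resize(b,(330,300)),cv2.resize(d,(310,300),interpolation=cv2.INTER_CUBIC)])]))
E
```

```text
time: 19.0
position: [0.5438, 0.2174, 0.0806]
tool_rot: [0.999, -0.055, -0.001, -0.0]
ft_force: [0.3, -1.0, 9.6]
grip_width: 0.0448
pos mm [543.8 217.4  80.6] force tool [-0.49  0.45 -9.34] sd [0.8  0.56 0.32] mom [-0.084  0.087  0.125] t 19.3
```

View pics/c6.png

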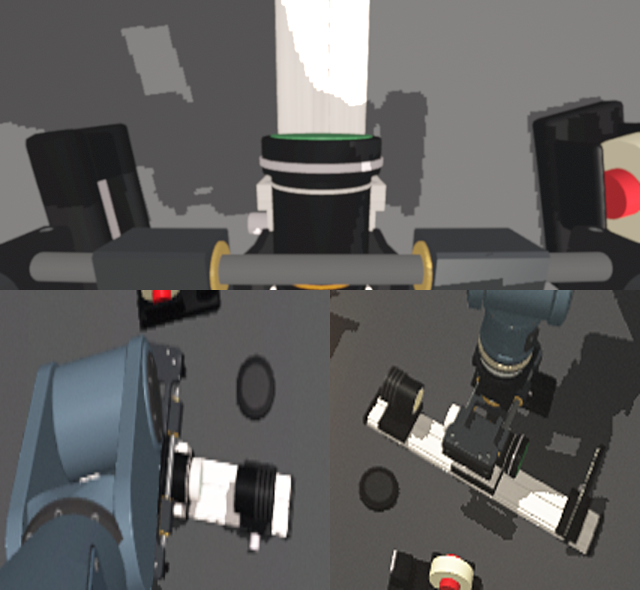

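The web edges (257 and 385) are centred on the lens at column 321, and the side load is about zero. I'll trim the small yaw moment, then run a final check.

```bash
python3 -m pendant '[[[0,0,0],0.15],[[0,0,0],0],[[0,0,0],0],[[0,0,0],0]]'; python3 avg.py
```

```text
time: 19.95
position: [0.5438, 0.2174, 0.0806]
tool_rot: [0.998, -0.056, -0.001, -0.0]
ft_force: [0.0, 0.3, 10.1]
grip_width: 0.0457
pos mm [543.8 217.4  80.6] force tool [ 0.07  0.39 -9.5 ] sd [0.53 0.58 0.43] mom [-0.097  0.091 -0.004] t 20.25
```

```bash
python3 -c "
from rig import order
print(order.hand_in())"
```

```text
the job is handed in; nothing more can be done
None
```

I pulled the top drawer open about 170 mm, lifted the lens out and lowered it into the V-block with its front end towards the screen. I handed the job in at about 20 s of robot time with the lens still gripped and pressed down; the hand-in gave no verdict.

**Last force readings:**
- The downward push was about 9.5 N, sideways forces were under 0.5 N and the twist about vertical was near zero. With the lens's own weight that should put roughly 8 to 9 N on each V face. I worked that out from the wrist force, because the face loads are not measured directly.
- The gripper opening was 45–46 mm, matching the 46 mm barrel.

**Last pictures:**
- The lens appeared centred across the V. I did not see the stapler, tape dispenser, lens cap or note block displaced, but I did not measure their positions again.

**Disagreements and limits:**
- The top and wrist cameras differed by about 5 mm across the V and 3 mm along it, so I found the final sideways position and angle by balancing the contact forces.
- The tool's final yaw is about 0.7° from the V angle seen by the wrist camera, well inside the 0.06 rad limit.
- Position along the V rests on the camera estimates only. It should be within about 3 mm, against the 10 mm allowed.

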